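# Close the leather-forming mould on its dowels and hold it shut

### The arm

A 6-joint arm with a two-finger parallel gripper is mounted at the origin on a cart in front of the work surface, level with it; the furniture and walls round the work are solid. World frame = base frame: x ahead of the robot, y to its left, z up, the work surface at z = 0. Lengths are in m, angles in rad, forces in N, time in s.
With the tool pointing down it reaches from about 0.3 to 0.825 m from the base axis. Payload 5.4 kg.
Tool frame: the origin (TCP) lies on the centre line of the jaws, within the pads' length; the fingertips stand manip.tip_reach ahead of it and the grasp point (between the pads) lies 8 mm behind it (manip.tip_reach is the distance from the TCP to the fingertips, in m); z points along the fingers, y is the line along which they close (so a half turn about z gives the same grasp; the last joint's range is limited). The gripper opens to 92 mm and grips with 3 to 60 N. Pads are 20 mm wide; open, the fingers measure 128 mm over their backs; the gripper's body (75 mm by 189 mm) begins 69 mm behind the grasp point.
Start: joints at [-1.403, 0.158, 1.597, -0, 1.386, -0.21], TCP at [0.212, -0.534, 0.226] pointing down, gripper open.
Joint ranges: [-2.91, 2.91], [-0.94, 2.29], [0.18, 2.7], [-1.29, 4.43], [0.17, 2.64], [-3, 3]. Speed limits (rad/s): [2.57, 2.57, 3.14, 3.14, 3.14, 3.14].

### API

Orientations are given as a rotation vector (axis times angle).
In Python, from rig import manip, optics, ticket gives the robot as it stands.
- The arm moves only by the tool apply_moves, never from a script. Its argument "steps" is a list of rows, each a list of 3 entries, a list of its own where there are three numbers: the shift along the world's x, y, z in m, then the turn about the world's z in rad, then the opening, from -1 (shut) to 1 (fully open). In form: [[[dx, dy, dz], turn, claw], ...]. A call has 1 to 8 rows; each row is the pose to reach, as a shift and turn from the pose commanded when the call began; what a row does not reach only later rows make up. A row lasts 1/10 s, in which the tool goes at most 50 mm and 8.59 degrees, less where a joint would pass 70% of its speed; a pose out of reach is approached as far as the arm can. A call with a gripper value outside its range is refused whole. The fingers move at their own pace and stop on an object; the grip force is fixed at half the most. Time passes only in rows, so rows that repeat a pose let the fingers close. It gives the time, the measured TCP pose, the force, the opening and the grip force at its end, in the units of the state.
- manip.observe(): the state, without advancing time (a new reading comes with each control period).
- optics.capture(name): name is "scene" or "top"; returns a dict with "frame" (400x640x3 uint8, red, green, blue), "z_map" (400x640 float32, m along the optical axis (not along the pixel's ray), 0 where there is no reading), "vertical_fov" (degrees; the focal length in pixels is half the picture's height over the tangent of half this angle, whatever the lens; pixels are square), "cx", "cy" (the principal point, pixels), "D" ([k1, k2, p1, p2, k3] as OpenCV has them; the pictures are not rectified), "R" (3x3) and "t" (3): a world point X has camera coordinates R X + t. Camera axes: x right, y down, z forward; pixel columns grow to the right and rows downward; lengths in m; the calibration is good to about 2 mm. A picture is of the moment at which its call begins.
- ticket.hand_in(): hands the job in; it is judged then, once.
The state is a dict: "t": time; "joint_pos": joint angles; "qd": joint speeds; "effort": joint torques, N m; "eef_pos": TCP position; "eef_rot": TCP orientation; "contact_force": force on the tool from outside, world axes, zero at the start; "wrist_torque": the same for the moment, N m; "grip_width": opening from 0.0 (shut) to 1.0 (fully open); "finger_force": force on a finger pad.
Only numpy, scipy, OpenCV 4.12 (cv2) and the standard library are available. Lean on these libraries where they do the work, as an engineer would, in place of code of your own. Each camera call takes 0.05 s, during which the arm holds its last target. There are 200 camera calls.

### The job

I want to check that this empty wooden leather-forming mould closes properly before any leather goes in. Its upper half has toppled onto its side: turn it upright, set it over the two steel dowels of the lower half that is screwed down on its plywood board, and press it straight down against the sprung plate, firmly but without forcing it, until the two wooden halves meet with no gap all round. Finish while you are still holding it pressed shut, so that I can look along the joint; leave the other tools where they lie.

Things in the scene. Friction and masses are not known exactly. Their poses are not given: they have to be found in the camera images.
- upper_mid (a point): loose upper mould half: pale-wood block 96 (own x) x 54 (own y) x 26 mm (own z), 0.24 to 0.38 kg, a turned grip on its top. Point: centre of the block, 13 mm above its underside. It starts toppled on a 96 x 26 mm side: own z (where the grip points) level and roughly away from the robot, its axis 27 mm above the table. A half turn about own z fits as well
- upper_grip (a point): where to take the upper half: on the grip's axis, 50 mm above the underside, own axes as upper_mid. Here a straight round stem 25 mm thick (34 to 60 mm above the underside); below it a 36 mm collar on the block's top (26 to 34 mm), above it a 32 mm knob that ends at 80 mm
- upper_face (a point): centre of the upper half's underside (joint face), own axes as upper_mid. In it: an oblong cavity 34 x 26 mm, 16 mm deep, and two 12 mm bores right through the block at own x +36 and -36 mm. Centre of mass: on the axis, 17 mm above this face; so once the grip is raised over about 32 degrees about the face's long edge, the half tips upright by itself
- base_land (a point): lower mould half, screwed down on a 130 x 64 x 12 mm plywood board: pale-wood block 96 (own x) x 54 mm (own y). Point: centre of the joint plane, 40 mm above the table, level with the two end faces that the upper half must meet; own z up. 10 mm steel dowels with tapered noses at own x +36 and -36 mm rise 26 mm above it; between them a former, 30 x 22 mm, rises 14 mm
- stripper (a joint): travel (m) of the sprung aluminium plate round the former (50 x 54 mm): 0 = up, its top 8 mm above the joint plane; 0.008 = pressed flush with the joint plane, mould shut. The springs push up with 6 N at 0 and 12 N at 0.008, more than the upper half weighs, so the mould opens again if let go
- skiver: bystander: chromed safety skiver (a small plane-like tool), 31 x 77 x 13 mm; origin at the centre of its underside, long along own y
- spool: bystander: spool of white thread standing upright, about 45 mm in diameter and 50 mm high; origin at its underside, up to 11 mm beside its axis
- iron: bystander: steel pricking iron with four teeth lying flat, 24 x 102 x 10 mm; origin at the centre of its underside, long along own y

How it is judged:
On the way, in this order (a step that is already met when the one before it is completed fails the run):
1. the upper half has been turned upright (angle between upper_face's own z axis and vertical below 0.12 rad), for 0.3 s.
2. the upper half sits level over both dowels, on the sprung plate or lower (z of upper_face in the frame of base_land below 0.012 m and horizontal distance between upper_face and base_land below 0.004 m and angle between the x axis of upper_face and the x axis of base_land, either way round below 0.06 rad and angle between upper_face's own z axis and vertical below 0.06 rad), for 0.2 s.
At the end, for the whole second after the job is handed in: Held shut by the robot: upper half's underside under 2 mm above the joint plane, stripper plate down over 6.5 mm, halves within 3 mm and 0.04 rad of each other in plan (either way round), level within 0.03 rad, robot bearing on the upper half with over 3 N, nothing moving (z of upper_face in the frame of base_land below 0.002 m and value of joint stripper above 0.0065 m and horizontal distance between upper_face and base_land below 0.003 m and angle between the x axis of upper_face and the x axis of base_land, either way round below 0.04 rad and angle between upper_face's own z axis and vertical below 0.03 rad and contact force between any of the fingers, the arm and upper above 3 N and linear speed of upper below 0.02 m/s); the arm keeps its last pose, push and grip.
It fails at once if a bystander tool or spool is moved by more than 30 mm (distance of any of skiver, spool, iron from where it was at the start of the episode above 0.03 m).
It fails at once if the mould is forced: more than 80 N between its halves (contact force between upper and mould_base above 80 N).
It also fails if it takes over 58 s, if anything falls off the work surface, if the arm or the gripper's body presses on something with over 40 N, if the wrist force passes 120 N, or if a joint passes its speed limit or range.

## Working session

There is one attempt and no reset: what is moved stays moved. The work goes in short steps, Python scripts to look and compute and a tool call to move; the robot and the scene stay as the last step left them, time stands still between calls to the robot, and variables do not carry over. Pictures are saved under pics/ and viewed, at most 12 in all, crops included, and the job is handed in when it is done.

Besides the shell and the picture viewer there is one more tool, called after "Call:" by a JSON object that holds its "api" and its "payload". apply_moves: Moves the arm, as the interface text tells. Its arguments: {"type":"object","properties":{"steps":{"type":"array","items":{"type":"array"}}},"required":["steps"]}

```bash
ls; mkdir -p pics; cat > h.py <<'E'
import numpy as np, cv2
from rig import manip, optics, ticket
def cap(n):
    c=optics.capture(n); h=c["frame"].shape[0]
    f=h/2/np.tan(np.radians(c["vertical_fov"])/2)
    c["K"]=np.array([[f,0,c["cx"]],[0,f,c["cy"]],[0,0,1.]]); c["D"]=np.array(c["D"],float);c["R"]=np.array(c["R"]);c["t"]=np.array(c["t"]); return c
def save(c,n,crop=None,s=1):
    im=c["frame"][...,::-1]
    if crop: im=im[crop[1]:crop[3],crop[0]:crop[2]]
    cv2.imwrite("pics/"+n,cv2.resize(im,None,fx=s,fy=s,interpolation=cv2.INTER_CUBIC))
def ray(c,uv):
    p=cv2.undistortPoints(np.array(uv,float).reshape(-1,1,2),c["K"],c["D"]).reshape(-1,2)
    d=np.c_[p,np.ones(len(p))]
    return -c["R"].T@c["t"], d@c["R"]   # origin, dirs (unit depth)
def onplane(c,uv,z):
    o,d=ray(c,uv); return o+d*((z-o[2])/d[:,2])[:,None]
def cloud(c):
    h,w=c["z_map"].shape; v,u=np.mgrid[:h,:w]
    o,d=ray(c,np.c_[u.ravel(),v.ravel()]); P=o+d*c["z_map"].reshape(-1,1)
    P[c["z_map"].ravel()==0]=np.nan; return P.reshape(h,w,3)
E
python3 - <<'E'
from h import *
print(manip.tip_reach, manip.observe())
a=cap("scene");b=cap("top")
for c in(a,b): print(-c["R"].T@c["t"],c["R"][2],c["vertical_fov"],c["D"])
im=np.vstack([a["frame"],b["frame"]])
save(a,"s0.png");save(b,"t0.png")
E
```

```text
pics
0.011 {'t': 0.0, 'joint_pos': array([-1.40307700e+00,  1.59086081e-01,  1.59822798e+00,  4.96925093e-07,
        1.38616405e+00, -2.10096717e-01]), 'qd': array([-0.00154647,  0.00080251,  0.00022375,  0.00242591, -0.0002171 ,
        0.00030564]), 'effort': array([-2.50689129e-05, -3.85571265e+01, -3.22108734e+01,  7.00883637e-02,
        3.78948741e-02, -1.57787445e-04]), 'eef_pos': array([ 0.21199249, -0.53384937,  0.22460022]), 'eef_rot': array([-3.08385188e+00, -5.89594431e-01, -6.34781806e-05]), 'contact_force': array([ 0.38985626,  0.11144354, -0.11265154]), 'wrist_torque': array([-0.05672047, -0.00970417, -0.01790927]), 'finger_force': 0.0, 'grip_width': 0.9956076952589089}
[0.17550353 0.62335786 0.57792599] [ 0.50118466 -0.61330145 -0.61047134] 46.61178697743126 [0.04431726 0.         0.         0.         0.        ]
[0.52989076 0.10469434 0.91903401] [ 0.05653282 -0.00253217 -0.99839753] 46.423467032192804 [-0.04183553  0.          0.          0.          0.        ]
```

View pics/s0.png

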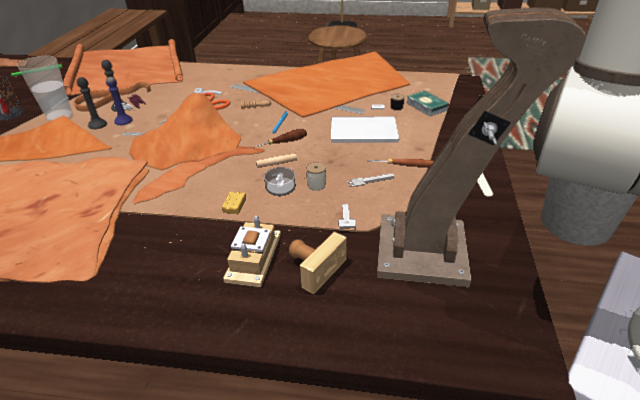

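View pics/t0.png

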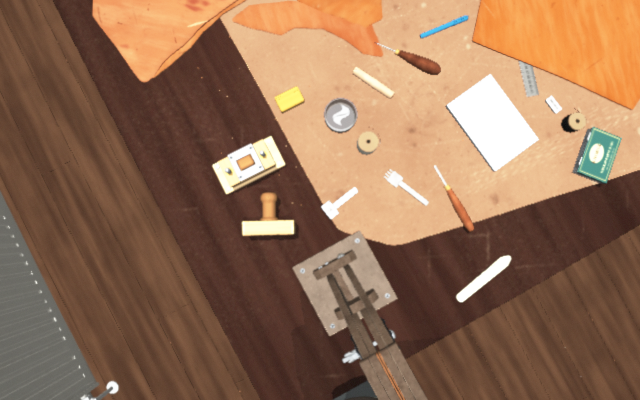

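The scene view shows the lower half at about (252,250) and the toppled upper half at (322,265), with its grip at (300,250). In the top view, the lower half is at (248,165), the upper block at (268,228) and the knob at (268,200). The press stand at (345,285) is an obstacle.

```bash
python3 - <<'E'
from h import *
b=cap("top"); P=cloud(b); np.set_printoptions(precision=4,suppress=True)
hsv=cv2.cvtColor(b["frame"],cv2.COLOR_RGB2HSV)
for uv in [(268,228),(268,200),(268,208),(248,162),(345,262),(345,285),(365,330),(345,200),(368,142),(405,185),(300,130)]:
    print(uv,P[uv[1],uv[0]],hsv[uv[1],uv[0]])
# upper: height mask near it
def rect(m,z):
    n,l,s,c=cv2.connectedComponentsWithStats(m.astype(np.uint8))
    for i in range(1,n):
        if s[i,4]<60: continue
        ct=cv2.findContours((l==i).astype(np.uint8),0,1)[0][0].reshape(-1,2)
        W=onplane(b,ct,z)[:,:2]; r=cv2.minAreaRect((W*1000).astype(np.float32)); print(s[i],r,'zmean',np.nanmedian(P[l==i][:,2]))
roi=np.zeros(hsv.shape[:2],bool); roi[125:245,205:325]=1
Z=P[...,2]
print('upper top 54mm');rect(roi&(Z>.047)&(Z<.062)&(np.mgrid[:400,:640][0]>190),.054)
print('board');rect(roi&(Z>.007)&(Z<.018),.012)
print('land');rect(roi&(Z>.03)&(Z<.044)&(np.mgrid[:400,:640][0]<195),.04)
print('plate');rect(roi&(Z>.0445)&(Z<.051)&(np.mgrid[:400,:640][0]<195),.048)
cv2.imwrite("pics/t1.png",cv2.resize(b["frame"][120:250,200:360,::-1],None,fx=5,fy=5,interpolation=cv2.INTER_CUBIC)[:600])
E
```

```text
(268, 228) [0.5209 0.2017 0.0515] [ 29  35 255]
(268, 200) [0.5733 0.2041 0.0439] [ 15 140 232]
(268, 208) [0.5584 0.204  0.0406] [ 16 133 245]
(248, 162) [0.6433 0.2428 0.0519] [ 18 126 251]
(345, 262) [0.4621 0.0581 0.0615] [ 13  78 140]
(345, 285) [0.416  0.0553 0.0272] [ 13  76 144]
(365, 330) [0.3838 0.039  0.2607] [14 82 96]
(345, 200) [0.5783 0.0578 0.013 ] [  0   0 255]
(368, 142) [0.6913 0.016  0.024 ] [15 85 96]
(405, 185) [ 0.6103 -0.0589  0.0125] [  0   0 254]
(300, 130) [0.7162 0.1494 0.0017] [ 15 104 233]
upper top 54mm
[242 220  52  15 721] ((522.7982788085938, 202.5055389404297), (25.886062622070312, 94.57366943359375), 1.4831830263137817) zmean 0.052760255643832354
board
[213 137  73  57 675] ((642.2868041992188, 247.7550506591797), (63.68928909301758, 129.56805419921875), 28.09543228149414) zmean 0.010725272585132783
land
[253 140  23  34 336] ((655.9293212890625, 222.197998046875), (54.89936065673828, 38.09196472167969), 28.025869369506836) zmean 0.03848007357660577
[218 157  24  31 303] ((625.2088623046875, 279.77288818359375), (54.91715621948242, 22.839872360229492), 28.40205192565918) zmean 0.038938204315700276
plate
[228 144  36  38 559] ((642.7670288085938, 248.11770629882812), (53.536659240722656, 49.61412048339844), 28.114213943481445) zmean 0.047062868820676895
```

View pics/t1.png

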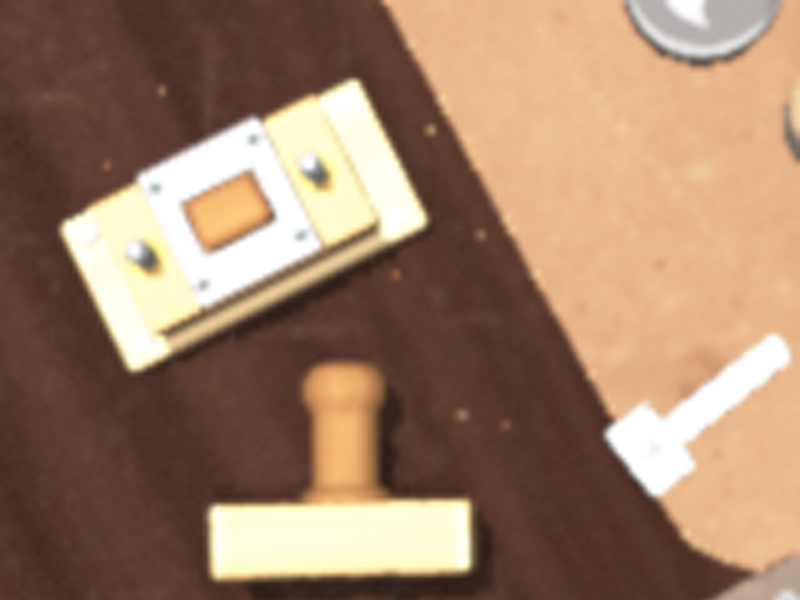

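The top crop shows the base with its dowels at about (143,253) and (313,170), with the plate between them. The upper block is at (340,540), with its grip pointing straight up the picture (+x). The stand lies between the arm and the work, so I'll check its extent once and then move.

```bash
python3 - <<'E'
from h import *
np.set_printoptions(precision=3,suppress=True)
Q=np.vstack([cloud(cap(n)).reshape(-1,3) for n in("top","scene")])
m=(Q[:,0]>.05)&(Q[:,0]<.75)&(Q[:,1]>-.45)&(Q[:,1]<.33)
Q=Q[m]
for lo in np.arange(.1,.7,.05):
    s=Q[(Q[:,2]>lo)&(Q[:,2]<=lo+.05)]
    if len(s)>20: print(round(lo,2),len(s),np.percentile(s,[1,99],axis=0).round(3).tolist())
E
```

```text
0.1 1615 [[0.366, 0.044, 0.101], [0.452, 0.086, 0.15]]
0.15 1820 [[0.352, 0.032, 0.15], [0.436, 0.077, 0.199]]
0.2 2181 [[0.184, 0.023, 0.2], [0.416, 0.085, 0.25]]
0.25 6661 [[0.173, 0.007, 0.251], [0.397, 0.11, 0.3]]
0.3 7411 [[0.185, 0.004, 0.301], [0.365, 0.11, 0.35]]
0.35 7732 [[0.208, 0.002, 0.35], [0.394, 0.083, 0.4]]
0.4 5698 [[0.226, -0.015, 0.4], [0.393, 0.065, 0.442]]
```

Call:
{"api": "apply_moves", "payload": {"steps": [[[0.02,0,0.03],-0.04,1],[[0.045,0.005,0.07],-0.08,1],[[0.07,0.02,0.11],-0.12,1],[[0.1,0.04,0.15],-0.16,1],[[0.13,0.07,0.185],-0.2,1],[[0.16,0.105,0.195],-0.25,1],[[0.19,0.14,0.195],-0.3,1],[[0.22,0.175,0.195],-0.35,1]]}}

```text
t: 1.05
eef_pos: [0.4333, -0.358, 0.4216]
eef_rot: [3.14, 0.04, 0.002]
contact_force: [0.3, -0.0, -0.0]
grip_width: 1.0
finger_force: 0.0
```

```bash
python3 - <<'E'
from h import *
o=manip.observe(); print(o["joint_pos"].round(4),o["eef_pos"],o["t"])
E
```

```text
[-9.0550e-01  7.6900e-02  1.3059e+00  1.0000e-04  1.7569e+00  6.3970e-01] [ 0.43330808 -0.35797488  0.42161099] 1.05
```

```bash
python3 - <<'E'
from h import *
save(cap("scene"),"s1.png")
E
```

```text
(no output)
```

View pics/s1.png

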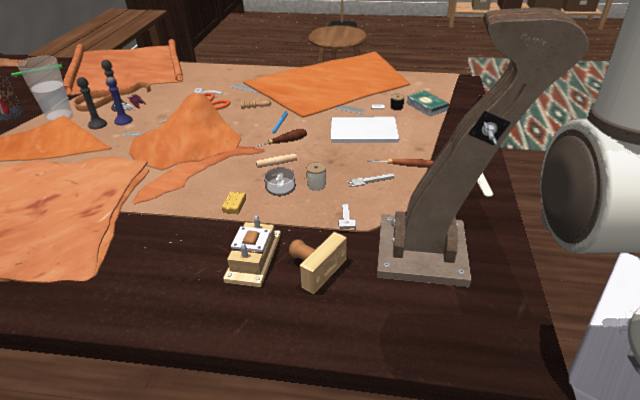

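The stand is clear so far, with the arm's shoulder at the right edge, about (580,190). I'll sweep across high above it.

Call:
{"api": "apply_moves", "payload": {"steps": [[[0.03,0.04,0],0,1],[[0.06,0.08,0],0,1],[[0.09,0.12,0],0,1],[[0.115,0.16,0],0,1],[[0.135,0.2,0],0,1],[[0.15,0.245,0],0,1],[[0.155,0.29,0],0,1],[[0.155,0.335,0],0,1]]}}

```text
t: 1.9
eef_pos: [0.5874, -0.0227, 0.4199]
eef_rot: [-3.141, -0.044, 0.001]
contact_force: [0.1, 0.9, -0.8]
grip_width: 1.001
finger_force: 0.0
```

Call:
{"api": "apply_moves", "payload": {"steps": [[[0,0.045,0],0,1],[[0,0.09,0],0,1],[[0,0.135,0],0,1],[[0,0.18,0],0,1],[[0,0.226,-0.02],0,1],[[0,0.226,-0.06],0,1],[[-0.01,0.226,-0.11],0,1],[[-0.028,0.226,-0.16],0,1]]}}

```text
t: 2.7
eef_pos: [0.5603, 0.2017, 0.2623]
eef_rot: [3.141, 0.045, 0.0]
contact_force: [0.5, -0.6, -0.2]
grip_width: 1.001
finger_force: 0.0
```

```bash
python3 - <<'E'
from h import *
o=manip.observe(); print(o["joint_pos"].round(4),o["eef_pos"],o["t"])
from scipy.spatial.transform import Rotation as R
print(R.from_rotvec(o["eef_rot"]).as_matrix().round(3))
save(cap("scene"),"s2.png")
E
```

```text
[ 1.4290e-01  1.8860e-01  1.4904e+00 -1.0000e-04  1.4624e+00  1.6850e+00] [0.56026321 0.20169152 0.26230588] 2.7
[[ 1.     0.029  0.   ]
 [ 0.029 -1.    -0.   ]
 [ 0.     0.    -1.   ]]
```

View pics/s2.png

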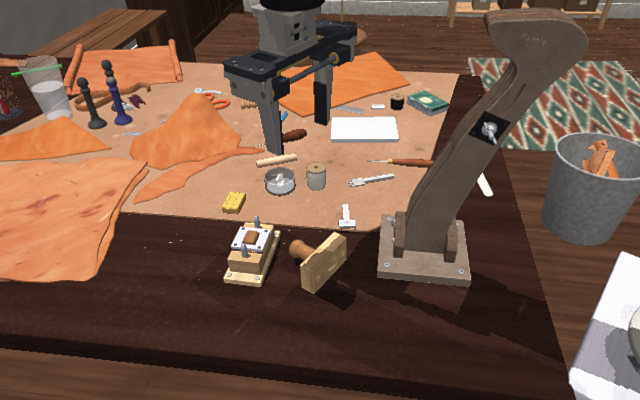

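The gripper is over the upper half's grip with its jaws at the right yaw. Next I'll descend and grasp the stem.

Call:
{"api": "apply_moves", "payload": {"steps": [[[-0.001,0.001,-0.045],0,0.5],[[-0.001,0.001,-0.09],0,0.5],[[-0.001,0.001,-0.135],0,0.5],[[-0.001,0.001,-0.175],0,0.5],[[-0.001,0.001,-0.205],0,0.5],[[-0.001,0.001,-0.225],0,0.5],[[-0.001,0.001,-0.24],0,0.5],[[-0.001,0.001,-0.24],0,0.5]]}}

```text
t: 3.55
eef_pos: [0.559, 0.2022, 0.0232]
eef_rot: [3.141, 0.043, -0.004]
contact_force: [-0.4, 0.0, -0.1]
grip_width: 0.754
finger_force: 0.0
```

```bash
python3 - <<'E'
from h import *
o=manip.observe(); print(o["eef_pos"],o["t"],o["contact_force"])
b=cap("scene");save(b,"s3.png",(200,180,400,320),4)
E
```

```text
[0.55897781 0.20223572 0.02322592] 3.55 [-0.35372885  0.00582399 -0.07604509]
```

View pics/s3.png

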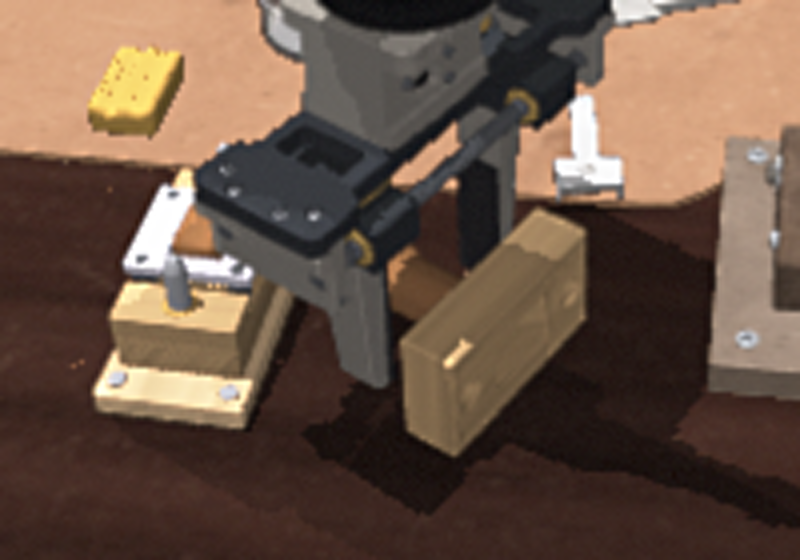

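The fingers straddle the stem at about (425,285) in the crop. Now I'll close them.

Call:
{"api": "apply_moves", "payload": {"steps": [[[0,0,-0.002],0,-1],[[0,0,-0.002],0,-1],[[0,0,-0.002],0,-1],[[0,0,-0.002],0,-1],[[0,0,-0.002],0,-1],[[0,0,-0.002],0,-1]]}}

```text
t: 4.2
eef_pos: [0.5596, 0.2025, 0.0227]
eef_rot: [3.141, 0.044, 0.0]
contact_force: [0.4, 0.2, 1.0]
grip_width: 0.262
finger_force: 29.0
```

Call:
{"api": "apply_moves", "payload": {"steps": [[[0,0,0.01],0,-1],[[0,0,0.025],0,-1],[[0,0,0.04],0,-1],[[0,0,0.055],0,-1],[[0,0,0.065],0,-1],[[0,0,0.065],0,-1],[[0,0,0.065],0,-1]]}}

```text
t: 4.9
eef_pos: [0.5594, 0.2025, 0.0876]
eef_rot: [-3.141, -0.044, -0.0]
contact_force: [-0.3, 0.9, -3.7]
grip_width: 0.262
finger_force: 29.1
```

```bash
python3 - <<'E'
from h import *
b=cap("scene");save(b,"s4.png",(200,140,400,290),4)
E
```

```text
(no output)
```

View pics/s4.png

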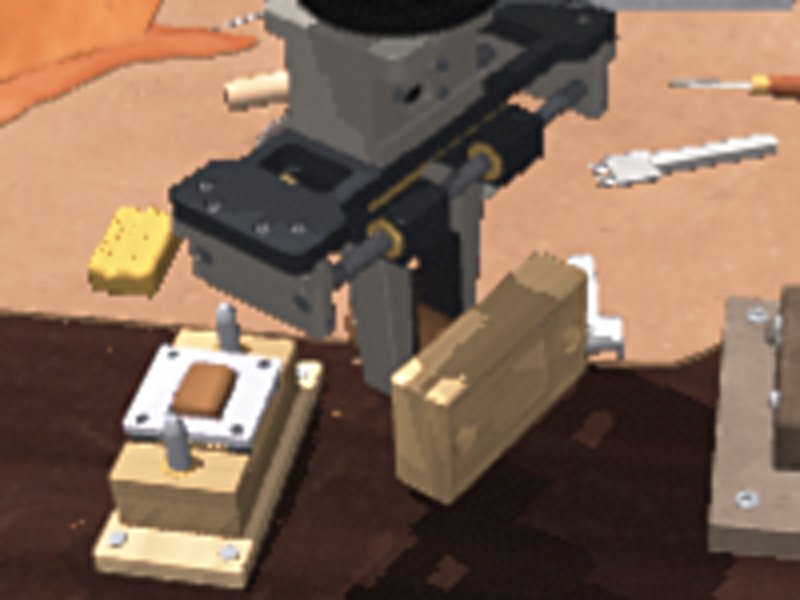

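The pads hold the half rigidly, so it doesn't swing upright. I'll set it back down 20 mm to the left, away from the stand. Then I'll straddle the grip and push the block's upper part toward the robot so it tips over its face edge.

Call:
{"api": "apply_moves", "payload": {"steps": [[[0,0.02,0],0,-1],[[0,0.02,-0.02],0,-1],[[0,0.02,-0.045],0,-1],[[0,0.02,-0.06],0,-1],[[0,0.02,-0.065],0,-1],[[0,0.02,-0.065],0,0.3],[[0,0.02,-0.065],0,0.4],[[0,0.02,-0.065],0,0.4]]}}

```text
t: 5.75
eef_pos: [0.5602, 0.2226, 0.0234]
eef_rot: [-3.141, -0.043, -0.003]
contact_force: [0.4, 0.7, 0.0]
grip_width: 0.502
finger_force: 0.0
```

Call:
{"api": "apply_moves", "payload": {"steps": [[[0,0,0],0,0.4],[[0,0,0.015],0,0.4],[[0,0,0.026],0,0.4],[[-0.006,0,0.026],0,0.4],[[-0.012,0,0.026],0,0.4],[[-0.017,0,0.027],0,0.4],[[-0.022,0,0.028],0,0.4],[[-0.027,0,0.029],0,0.4]]}}

```text
t: 6.55
eef_pos: [0.5326, 0.2225, 0.052]
eef_rot: [3.141, 0.044, 0.002]
contact_force: [1.4, -0.0, 2.4]
grip_width: 0.697
finger_force: 1.0
```

```bash
python3 - <<'E'
from h import *
b=cap("scene");save(b,"s5.png",(200,140,400,290),4)
E
```

```text
(no output)
```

View pics/s5.png

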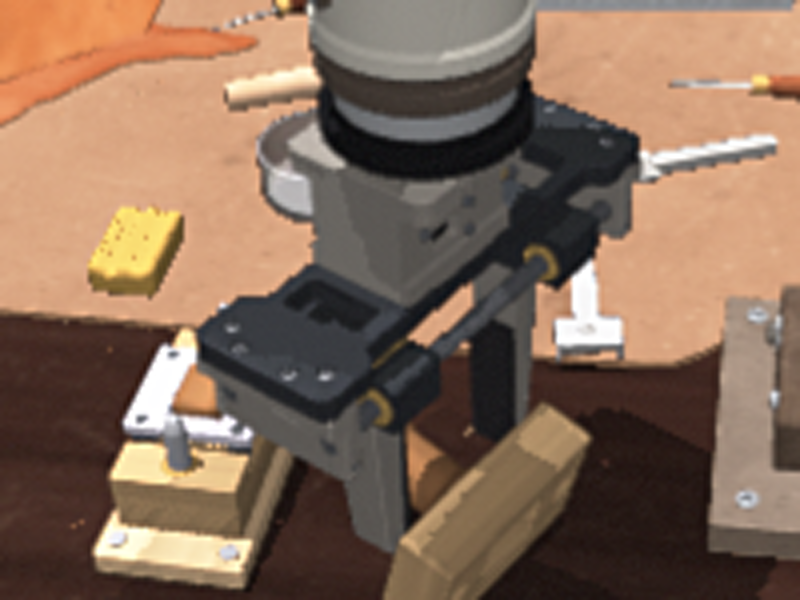

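The block (495,510 in the crop) is tilting toward the robot with the fingers behind it, so I'll keep pushing.

Call:
{"api": "apply_moves", "payload": {"steps": [[[-0.004,0,0.001],0,0.4],[[-0.008,0,0.002],0,0.4],[[-0.012,0,0.003],0,0.4],[[-0.016,0,0.003],0,0.4],[[-0.02,0,0.003],0,0.4],[[-0.024,0,0.003],0,0.4],[[-0.024,0,0.003],0,0.4],[[-0.024,0,0.003],0,0.4]]}}

```text
t: 7.4
eef_pos: [0.5084, 0.2226, 0.0545]
eef_rot: [-3.141, -0.044, -0.0]
contact_force: [0.6, 1.0, -1.2]
grip_width: 0.699
finger_force: 0.0
```

```bash
python3 - <<'E'
from h import *
b=cap("scene");save(b,"s6.png",(200,160,400,310),4)
P=cloud(b);m=(P[...,0]>.4)&(P[...,0]<.56)&(P[...,1]>.15)&(P[...,1]<.3)&(P[...,2]>.02)&(P[...,2]<.032)
hsv=cv2.cvtColor(b["frame"],cv2.COLOR_RGB2HSV); m&=(hsv[...,0]>12)&(hsv[...,0]<32)&(hsv[...,1]>50)
Q=P[m]; print(m.sum(), cv2.minAreaRect((Q[:,:2]*1000).astype(np.float32)), np.median(Q[:,2]))
E
```

```text
1218 ((479.424560546875, 219.15890502929688), (55.086238861083984, 96.72235107421875), 2.572871446609497) 0.025555945332982943
```

View pics/s6.png

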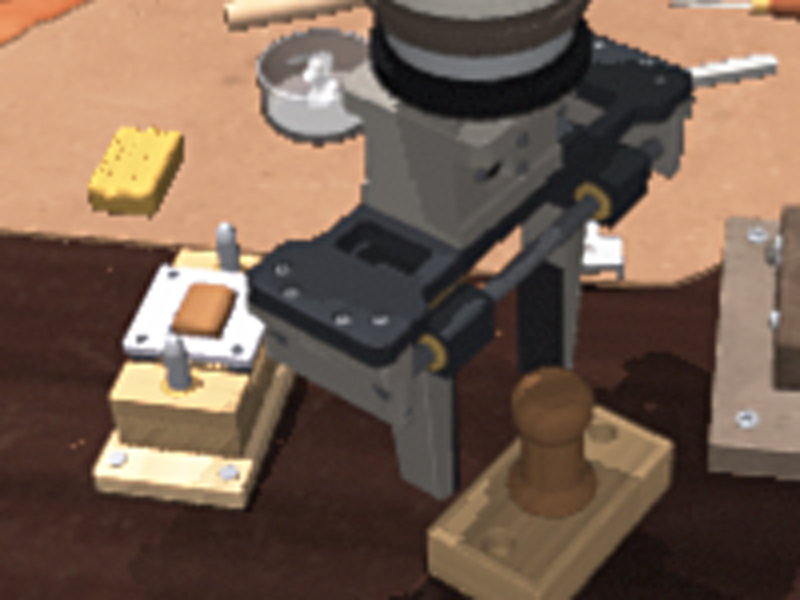

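The half stands upright, with its grip at about (553,440) in the crop. Next I'll move onto the stem and grip it.

Call:
{"api": "apply_moves", "payload": {"steps": [[[-0.01,-0.001,0.0],0,0.4],[[-0.02,-0.001,0.0],0,0.4],[[-0.027,-0.001,-0.004],0,0.4],[[-0.027,-0.001,-0.007],0,0.1],[[-0.027,-0.001,-0.007],0,-0.2],[[-0.027,-0.001,-0.007],0,-1],[[-0.027,-0.001,-0.007],0,-1],[[-0.027,-0.001,-0.007],0,-1]]}}

```text
t: 8.25
eef_pos: [0.482, 0.2213, 0.0477]
eef_rot: [3.141, 0.044, 0.001]
contact_force: [0.3, -2.0, 1.7]
grip_width: 0.328
finger_force: 30.0
```

Call:
{"api": "apply_moves", "payload": {"steps": [[[0,0,0],0,-1],[[0,0,0],0,-1],[[0,0,0.02],0,-1],[[0,0,0.05],0,-1],[[0,0,0.08],0,-1],[[0.02,0,0.085],0.1,-1],[[0.04,0,0.085],0.2,-1],[[0.06,0,0.085],0.3,-1]]}}

```text
t: 9.05
eef_pos: [0.5415, 0.2219, 0.132]
eef_rot: [-3.098, -0.519, 0.002]
contact_force: [0.8, 0.2, -3.5]
grip_width: 0.328
finger_force: 30.0
```

Call:
{"api": "apply_moves", "payload": {"steps": [[[0.025,0.006,0],0.08,-1],[[0.05,0.013,0],0.16,-1],[[0.075,0.02,0],0.16,-1],[[0.095,0.025,0],0.16,-1],[[0.101,0.026,0],0.16,-1],[[0.101,0.026,0],0.16,-1],[[0.101,0.026,0],0.16,-1]]}}

```text
t: 9.75
eef_pos: [0.6412, 0.2475, 0.1317]
eef_rot: [-3.048, -0.759, 0.003]
contact_force: [-0.2, 0.1, -3.2]
grip_width: 0.327
finger_force: 30.0
```

```bash
cat > m.py <<'E'
from h import *
np.set_printoptions(precision=4,suppress=True)
o=manip.observe();print(o["eef_pos"],o["eef_rot"])
b=cap("scene");P=cloud(b);save(b,"s7.png",(170,120,330,300),3.3)
hsv=cv2.cvtColor(b["frame"],cv2.COLOR_RGB2HSV);wood=(hsv[...,0]>12)&(hsv[...,0]<32)&(hsv[...,1]>50)
C=np.array([.6427,.248]);a=np.radians(118.1);ex=np.array([np.cos(a),np.sin(a)]);ey=np.array([-ex[1],ex[0]])
L=np.stack([(P[...,:2]-C)@ex,(P[...,:2]-C)@ey,P[...,2]],-1)
near=(abs(L[...,0])<.07)&(abs(L[...,1])<.045)
def plane(m):
    Q=L[m];c=np.median(Q,0);Q=Q[np.linalg.norm(Q-c,axis=1)<.08]
    for _ in range(4):
        c=Q.mean(0);n=np.linalg.svd(Q-c,full_matrices=False)[2][2];d=abs((Q-c)@n);Q=Q[d<max(2*d.std(),.0005)]
    return len(Q),c,n*np.sign(n[np.argmax(abs(n))])
# faces: end face (+ex) and long face (+ey, towards the robot)
for nm,lo,hi in(("base",.016,.036),("upper",float(o["eef_pos"][2])-.044,float(o["eef_pos"][2])-.026)):
    z=near&(L[...,2]>lo)&(L[...,2]<hi)&wood
    for f,m in(("end",z&(abs(L[...,0]-.048)<.008)&(abs(L[...,1])<.022)),("long",z&(abs(L[...,1]-.027)<.008)&(abs(L[...,0])<.043))):
        if m.sum()>20:print(nm,f,*plane(m))
        else:print(nm,f,m.sum())
m=near&wood&(L[...,2]>lo+.018)&(L[...,2]<hi+.009)&(abs(L[...,0])<.046)&(abs(L[...,0])>.02)
if m.sum()>20:print("top",*plane(m))
E
python3 m.py
```

```text
[0.6412 0.2475 0.1317] [-3.0483 -0.7588  0.0034]
base end 88 [ 0.0454 -0.0004  0.0265] [ 0.9998  0.004  -0.0198]
base long 91 [0.0047 0.0267 0.024 ] [-0.0088  0.9995  0.0301]
upper end 104 [ 0.0475 -0.0014  0.0964] [ 1.     -0.0083 -0.0023]
upper long 141 [0.0019 0.0318 0.0968] [-0.012   0.9998  0.0137]
top 212 [0.0141 0.01   0.1094] [ 0.0028 -0.0096  1.    ]
```

View pics/s7.png

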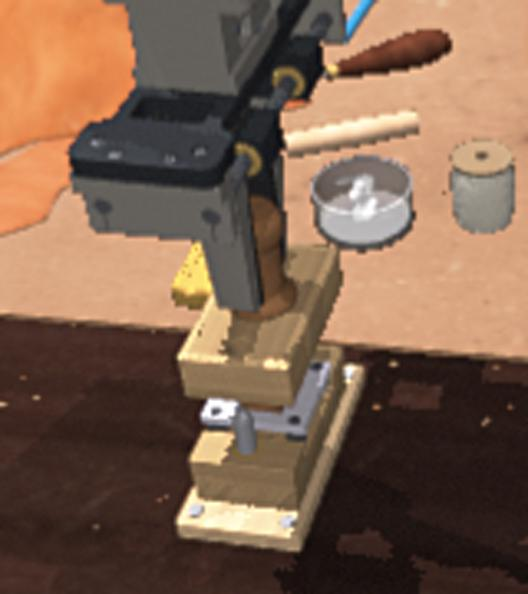

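The upper half is held level over the base. It is about 2 mm off along the block and 5 mm off across it, with the yaw matched. I'll correct that and lower to just above the dowels.

Call:
{"api": "apply_moves", "payload": {"steps": [[[0.0055,0.0005,0],0,-1],[[0.0055,0.0005,-0.006],0,-1],[[0.0055,0.0005,-0.012],0,-1],[[0.0055,0.0005,-0.012],0,-1],[[0.0055,0.0005,-0.012],0,-1]]}}

```text
t: 10.3
eef_pos: [0.6475, 0.248, 0.1198]
eef_rot: [-3.049, -0.759, 0.002]
contact_force: [-1.0, 0.8, -2.2]
grip_width: 0.327
finger_force: 30.0
```

```bash
python3 m.py
```

```text
[0.6475 0.248  0.1198] [-3.0486 -0.7586  0.0019]
base end 98 [ 0.0452 -0.0021  0.0263] [0.9998 0.0086 0.0163]
base long 101 [0.002  0.0267 0.0247] [-0.0037  0.9999  0.0145]
upper end 100 [ 0.0451 -0.0005  0.0852] [0.9998 0.0175 0.0046]
upper long 124 [0.0012 0.0255 0.0849] [-0.0118  0.9999 -0.0048]
top 202 [0.0146 0.0035 0.0975] [ 0.0061 -0.      1.    ]
```

Call:
{"api": "apply_moves", "payload": {"steps": [[[-0.001,-0.0005,0],-0.005,-1],[[-0.001,-0.0005,-0.003],-0.005,-1],[[-0.001,-0.0005,-0.006],-0.005,-1],[[-0.001,-0.0005,-0.009],-0.005,-1],[[-0.001,-0.0005,-0.012],-0.005,-1],[[-0.001,-0.0005,-0.012],-0.005,-1]]}}

```text
t: 10.95
eef_pos: [0.6465, 0.2475, 0.1076]
eef_rot: [-3.05, -0.751, 0.002]
contact_force: [-0.8, 0.6, -2.7]
grip_width: 0.326
finger_force: 30.0
```

Call:
{"api": "apply_moves", "payload": {"steps": [[[0,0,-0.002],0,-1],[[0,0,-0.004],0,-1],[[0,0,-0.006],0,-1],[[0,0,-0.008],0,-1],[[0,0,-0.01],0,-1],[[0,0,-0.01],0,-1]]}}

```text
t: 11.55
eef_pos: [0.6467, 0.2475, 0.098]
eef_rot: [-3.05, -0.751, 0.001]
contact_force: [-0.1, -0.6, -3.2]
grip_width: 0.323
finger_force: 30.0
```

```bash
python3 m.py
```

```text
[0.6467 0.2475 0.098 ] [-3.0505 -0.7511  0.0012]
base end 88 [ 0.0453 -0.      0.0257] [0.9999 0.0048 0.0139]
base long 106 [0.002  0.0266 0.0252] [-0.0092  0.9998  0.0204]
upper end 88 [0.045  0.0012 0.0626] [ 1.      0.0015 -0.0024]
upper long 129 [0.0029 0.0269 0.0627] [-0.0113  0.9997  0.0215]
top 186 [0.0135 0.0061 0.0756] [ 0.0005 -0.0079  1.    ]
```

It's on the dowels with no side load. Now down onto the plate, then press gently.

Call:
{"api": "apply_moves", "payload": {"steps": [[[0,0,-0.001],0,-1],[[0,0,-0.002],0,-1],[[0,0,-0.003],0,-1],[[0,0,-0.003],0,-1],[[0,0,-0.003],0,-1],[[0,0,-0.003],0,-1]]}}

```text
t: 12.2
eef_pos: [0.6471, 0.2475, 0.0958]
eef_rot: [3.05, 0.751, 0.001]
contact_force: [-0.9, -1.2, -0.2]
grip_width: 0.325
finger_force: 30.0
```

Call:
{"api": "apply_moves", "payload": {"steps": [[[0,0,-0.001],0,-1],[[0,0,-0.002],0,-1],[[0,0,-0.003],0,-1],[[0,0,-0.004],0,-1],[[0,0,-0.004],0,-1],[[0,0,-0.004],0,-1]]}}

```text
t: 12.8
eef_pos: [0.6472, 0.2475, 0.0918]
eef_rot: [3.05, 0.751, 0.001]
contact_force: [-2.2, -1.2, 5.8]
grip_width: 0.325
finger_force: 30.0
```

The springs show about 9 N, so roughly half the travel remains.

Call:
{"api": "apply_moves", "payload": {"steps": [[[0,0,-0.001],0,-1],[[0,0,-0.002],0,-1],[[0,0,-0.003],0,-1],[[0,0,-0.003],0,-1],[[0,0,-0.003],0,-1]]}}

```text
t: 13.3
eef_pos: [0.6473, 0.2476, 0.0893]
eef_rot: [3.05, 0.751, 0.001]
contact_force: [-2.5, -1.5, 6.6]
grip_width: 0.327
finger_force: 30.0
```

Call:
{"api": "apply_moves", "payload": {"steps": [[[0,0,-0.0005],0,-1],[[0,0,-0.001],0,-1],[[0,0,-0.001],0,-1],[[0,0,-0.001],0,-1]]}}

```text
t: 13.7
eef_pos: [0.6474, 0.2476, 0.0885]
eef_rot: [3.05, 0.751, 0.002]
contact_force: [-2.6, -2.4, 6.9]
grip_width: 0.328
finger_force: 30.0
```

Call:
{"api": "apply_moves", "payload": {"steps": [[[0,0,-0.0005],0,-1],[[0,0,-0.001],0,-1],[[0,0,-0.0015],0,-1],[[0,0,-0.0015],0,-1]]}}

```text
t: 14.1
eef_pos: [0.6476, 0.2477, 0.0879]
eef_rot: [3.05, 0.751, 0.003]
contact_force: [-4.6, -1.4, 10.8]
grip_width: 0.324
finger_force: 30.0
```

```bash
python3 m.py; python3 - <<'E'
from h import *
b=cap("scene");save(b,"s8.png",(215,180,295,280),6)
E
```

```text
[0.6476 0.2477 0.0879] [3.0504 0.7512 0.0026]
base end 98 [ 0.0453 -0.003   0.0267] [ 0.9997 -0.0077  0.0247]
base long 117 [0.0002 0.0268 0.0248] [-0.0056  1.     -0.002 ]
upper end 98 [0.0448 0.0012 0.0526] [0.9999 0.0001 0.0135]
upper long 124 [0.001  0.0263 0.0527] [-0.0105  0.9999  0.004 ]
top 197 [0.0138 0.0038 0.0657] [ 0.0026 -0.0101  0.9999]
```

View pics/s8.png

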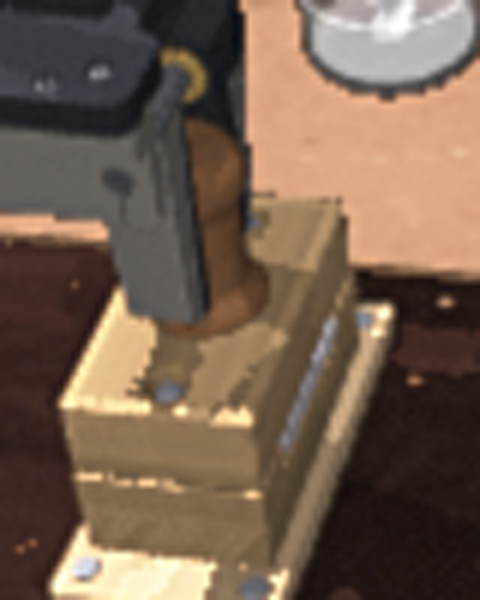

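The crop shows the halves meeting, with no visible gap at the joint (175,485) and only the flush plate edge showing at (310,385). I'll press a touch firmer.

Call:
{"api": "apply_moves", "payload": {"steps": [[[0,0,-0.0005],0,-1],[[0,0,-0.001],0,-1],[[0,0,-0.001],0,-1]]}}

```text
t: 14.5
eef_pos: [0.6479, 0.2479, 0.0879]
eef_rot: [3.05, 0.751, 0.004]
contact_force: [-6.4, -1.5, 14.3]
grip_width: 0.324
finger_force: 30.0
```

Call:
{"api": "apply_moves", "payload": {"steps": [[[-0.0005,0,-0.0005],0,-1],[[-0.001,0,-0.001],0,-1],[[-0.001,0,-0.001],0,-1],[[-0.001,0,-0.001],0,-1],[[-0.001,0,-0.001],0,-1]]}}

```text
t: 15.0
eef_pos: [0.6475, 0.2477, 0.0877]
eef_rot: [3.05, 0.751, 0.006]
contact_force: [-6.3, -3.1, 17.1]
grip_width: 0.324
finger_force: 30.0
```

```bash
python3 m.py
```

```text
[0.6475 0.2477 0.0877] [3.0498 0.751  0.0058]
base end 82 [0.0452 0.0007 0.0252] [ 1.      0.0061 -0.0078]
base long 101 [0.0016 0.0268 0.0252] [-0.0031  1.      0.0005]
upper end 84 [0.0446 0.0022 0.0529] [ 0.9999  0.0077 -0.0118]
upper long 120 [0.0041 0.0263 0.0527] [-0.0063  1.      0.0005]
top 192 [0.0135 0.0044 0.0657] [-0.0017 -0.0101  0.9999]
```

The position is solid: pressing at about 17 N with z no longer moving, and the half is level and aligned. I'm handing it in while still holding it shut.

```bash
python3 -c "
from rig import ticket
print(ticket.hand_in())"
```

```text
the job is handed in; nothing more can be done
None
```

I turned the upper half upright, set it over both dowels and handed the job in while holding it shut at about 17 N; at camera resolution no gap shows on the two sides I could see, but I had no view of the far sides, and the hand-in returned no verdict.

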